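# Set the swivel hook over the drip tray, lock it and hang the vial basket to drain

### The job

Swing the hook of the draining stand round until it points straight out over the middle of the stand's drip tray, then lock it by screwing the knurled nut on top of the post clockwise until it stops tight. Only then hang the vial basket that has a carrying loop on the hook by its loop and let go, so that it hangs still over the tray; do not tip the basket on the way and leave the other glassware and the plain basket where they are.

Things in the scene. Friction and masses are not known exactly. Their poses are not given: they have to be found in the camera images.
- stand: fixed draining stand, at any yaw: grey base plate 200 x 110 x 10 mm, 16 mm steel post, and a white drip tray (110 x 110 mm, rim 26 mm above the bench) lying along the stand's +x. Origin on the bench at the post's axis; z up. From the bench: hook bar 175 mm, nut 194 to 224 mm, end of the threaded stud 228 mm
- tray_mid (a point): middle of the drip tray, 95 mm from the post's axis along the stand's +x
- hook: swivel hook: a steel collar 32 mm across (159 to 191 mm above the bench) with a round bar 8 mm thick that runs out level at 175 mm, dips 8 mm into a shallow V-shaped seat 92 mm from the axis and ends in an upturned tip 118 mm from the axis, top 185 mm above the bench. Origin on the bench at the post's axis, x along the bar outwards, z up. It turns all the way round without stops, in either direction, stiffly (about 0.25 N m, some 3 N at the seat), and stays where it is left
- hook_seat (a point): top of the bar at the bottom of the V seat, where the loop rests: 92 mm from the post's axis, 171 mm above the bench; x points outwards along the bar
- nut_mid (a point): centre of the knurled round nut on top of the post, 34 mm across, 30 mm tall, on the post's axis, 209 mm above the bench, free all round; it sinks less than 1 mm as it is screwed down, so look does not tell whether it is tight
- nut (a joint): angle the nut has been screwed, rad, growing clockwise seen from above (tightening) from an arbitrary zero. It starts 1.6 to 2.6 rad short of its firm stop and turns against about 0.12 N m until there; the stop is hard: from there the nut no longer follows the hand, and the fingers slip round it. The nut stays where it is left
- basket: loose basket to be hung, about 0.25 kg: steel box 48 (x) x 64 (y) x 45 mm with glass vials below its rim, a carrying loop of 6 mm round bar in its y-z plane (legs at the two y ends, roof-shaped top, the window under it open along x from 45 to 103 mm high) and above it, on an 8 mm stem, a grip block 16 x 16 x 36 mm from 120 to 156 mm high. Origin at the centre of the underside. It hangs with its x axis along the hook bar, either way round
- basket_grip (a point): centre height of the basket's grip block, 140 mm above its underside
- loop_under (a point): underside of the top of the carrying loop, 103 mm above the basket's underside; it rests on hook_seat when hung
- plain_basket: loose steel basket of the same body, 48 x 64 x 45 mm, with vials but no carrying loop; a bystander. Origin at the centre of its underside
- amber_bottle: amber glass reagent bottle, 56 mm across, 115 mm tall; bystander, origin under its centre
- flask: conical glass flask, 74 mm across at the foot, 108 mm tall; bystander, origin under its centre
- beaker: glass beaker, 68 mm across, 85 mm tall; bystander, origin under its centre
- petri_dish: closed clear petri dish, 64 mm across, 14 mm high; bystander, origin under its centre
- stopper: black rubber stopper, 34 mm across, 30 mm tall; bystander, origin under its centre
There are look-alikes about, which are no part of the job. What is shaped like the stand but green or orange is not meant.

How it is judged:
On the way, in this order (a step that is already met when the one before it is completed fails the run):
1. the hook points out over the middle of the drip tray (horizontal distance between hook_seat and tray_mid below 0.022 m), for 0.2 s.
2. the nut is screwed tight with the hook so set (horizontal distance between hook_seat and tray_mid below 0.022 m and value of joint nut above 4.05 rad), for 0.2 s.
3. the basket hangs by its loop in the hook's seat (distance between loop_under and hook_seat below 0.014 m and z of basket in the frame of stand above 0.05 m and angle between basket's own z axis and vertical below 0.25 rad and contact force between basket and hook above 0.8 N), for 0.2 s.
At the end, for the whole second after the job is handed in: The hook's seat lies within 22 mm, seen from above, of the middle of the drip tray; the nut is within 0.15 rad of its stop; the basket hangs on the hook with the underside of its loop within 14 mm of the seat, its weight on the hook, within 0.25 rad of upright, released and still (under 0.05 m/s) (all of step 2 and all of step 3 and contact force between basket and the fingers below 0.1 N and linear speed of basket below 0.05 m/s); the robot touches nothing.
It fails at once if another vessel, the stopper or the plain basket is moved by more than 30 mm (distance of any of plain_basket, amber_bottle, flask, beaker, petri_dish, stopper from where it was at the start of the episode above 0.03 m).
It fails at once if the basket is tipped by more than 0.8 rad (angle between basket's own z axis and vertical above 0.8 rad).
It also fails if it takes over 72 s, if anything falls off the work surface, if the arm or the gripper's body presses on something with over 40 N, if the wrist force passes 120 N, or if a joint passes its speed limit or range.

### The arm

A 7-joint arm with a two-finger parallel gripper is mounted at the origin on the work surface. World frame = base frame: x ahead of the robot, y to its left, z up, the work surface at z = 0. Lengths are in m, angles in rad, forces in N, time in s.
With the tool pointing down it reaches from about 0.4 to 0.85 m from the base axis. Payload 10.4 kg.
Tool frame: the origin (TCP) lies on the centre line of the jaws, within the pads' length; the fingertips stand 25 mm ahead of it and the grasp point (between the pads) lies 6 mm ahead of it (ctrl.finger_overhang is the distance from the TCP to the fingertips, in m); z points along the fingers, y is the line along which they close (so a half turn about z gives the same grasp; the last joint's range is limited). The gripper opens to 85 mm and grips with 20 to 120 N. Pads are 22 mm wide; open, the fingers measure 114 mm over their backs; the gripper's body (76 mm by 85 mm) begins 54 mm behind the grasp point. The pads swing forward as they close: fully open they stand 13 mm farther back than shut.
Start: joints at [-1.334, 0.332, -0.065, 1.46, 0.022, 1.35, -0.088], TCP at [0.161, 0.604, 0.256] pointing down, gripper open.
Joint ranges: [-2.6, 2.6], [-0.5, 2.12], [-1.47, 1.34], [0.16, 2.42], [-1.27, 4.41], [0.06, 2.06], [-2.6, 2.6]. Speed limits (rad/s): [2.22, 2.22, 2.79, 2.79, 3.14, 3.14, 3.14].

### API

Orientations are given as a rotation vector (axis times angle).
In Python, from rig import ctrl, imaging gives the robot as it stands.
- The arm moves only by the tool apply_moves, never from a script. Its argument "series" is a list of rows, each a list of 7 numbers: the shift along the world's x, y, z in units of 40 mm (1.0 is 40 mm), then the turn, a rotation vector about the world's x, y, z in rad, then the finger opening in mm, from 0 to 85.4. In form: [[x, y, z, ax, ay, az, grip], ...]. A call has 1 to 20 rows; each row is the pose to reach, as a shift and turn from the pose commanded when the call began; what a row does not reach only later rows make up. A row lasts 1/8 s, in which the tool goes at most 62.5 mm and 10.7 degrees, less where a joint would pass 70% of its speed; a pose out of reach is approached as far as the arm can. A call with a gripper value outside its range is refused whole. The fingers move at their own pace and stop on an object; the grip force is fixed at half the most. Time passes only in rows, so rows that repeat a pose let the fingers close. It gives the time, the measured TCP pose, the force, the opening and the grip force at its end, in the units of the state.
- ctrl.sense(): the state, without advancing time (a new reading comes with each control period).
- imaging.snapshot(name): name is "scene" or "top" or "wrist"; returns a dict with "image" (384x512x3 uint8, red, green, blue), "K" (3x3 intrinsics, pixels), "extrinsics" (4x4, takes a point from camera to world coordinates). Camera axes: x right, y down, z forward; pixel columns grow to the right and rows downward; lengths in m; the calibration is good to about 2 mm. A picture is of the moment at which its call begins. There is no depth.
- ctrl.finish_job(): hands the job in; it is judged then, once.
The state is a dict: "time_s": time; "joints": joint angles; "qd": joint speeds; "effort": joint torques, N m; "eef_pos": TCP position; "tcp_rot": TCP orientation; "force": force on the tool from outside, world axes, zero at the start; "wrist_torque": the same for the moment, N m; "opening": finger opening in m; "finger_force": force on a finger pad.
Only numpy, scipy, OpenCV 4.12 (cv2) and the standard library are available. Lean on these libraries where they do the work, as an engineer would, in place of code of your own. Each camera call takes 0.05 s, during which the arm holds its last target. There are 200 camera calls.

## Working session

There is one attempt and no reset: what is moved stays moved. The work goes in short steps, Python scripts to look and compute and a tool call to move; the robot and the scene stay as the last step left them, time stands still between calls to the robot, and variables do not carry over. Pictures are saved under pics/ and viewed, at most 10 in all, crops included, and the job is handed in when it is done.

Besides the shell and the picture viewer there is one more tool, called as name([rows], argument=value, ...), one row to a line, values as JSON. apply_moves: Moves the arm, as the interface text tells. Its arguments: {"type":"object","properties":{"series":{"type":"array","items":{"type":"array","items":{"type":"number"}}}},"required":["series"]}

```bash
mkdir -p pics; ls; python3 - <<'E'
from rig import ctrl, imaging
import cv2,numpy as np,pickle
s=ctrl.sense();print({k:np.round(v,3) for k,v in s.items()},ctrl.finger_overhang)
ims=[]
for n in("scene","top"):
    d=imaging.snapshot(n);pickle.dump(d,open(n+".pkl","wb"));cv2.imwrite(f"pics/{n}.png",cv2.resize(d["image"][:,:,::-1],(800,600),interpolation=cv2.INTER_CUBIC))
    print(n,d["K"].round(1),d["extrinsics"].round(3))
E
```

```text
pics
{'time_s': np.float64(0.0), 'joints': array([-1.334,  0.333, -0.065,  1.461,  0.022,  1.35 , -0.088]), 'qd': array([-0.002,  0.   ,  0.   , -0.001, -0.   , -0.001, -0.001]), 'effort': array([ 0.0000e+00, -6.2544e+01,  5.0000e-02, -3.9163e+01,  1.6000e-02,
        1.0000e-02,  0.0000e+00]), 'eef_pos': array([0.16 , 0.604, 0.256]), 'tcp_rot': array([-4.070e-01, -3.115e+00,  2.000e-03]), 'force': array([0.131, 0.102, 0.321]), 'wrist_torque': array([-0.016, -0.023, -0.004]), 'finger_force': np.float64(0.0), 'opening': np.float64(0.085)} 0.025
scene [[483.2   0.  251.6]
 [  0.  483.2 186.7]
 [  0.    0.    1. ]] [[ 0.535  0.452 -0.713  1.686]
 [ 0.844 -0.302  0.442 -0.689]
 [-0.016 -0.839 -0.544  1.076]
 [ 0.     0.     0.     1.   ]]
top [[424.8   0.  253.9]
 [  0.  424.8 182.4]
 [  0.    0.    1. ]] [[-0.013 -0.992  0.127  0.281]
 [-1.     0.012 -0.01   0.074]
 [ 0.008 -0.128 -0.992  1.446]
 [ 0.     0.     0.     1.   ]]
```

View pics/scene.png

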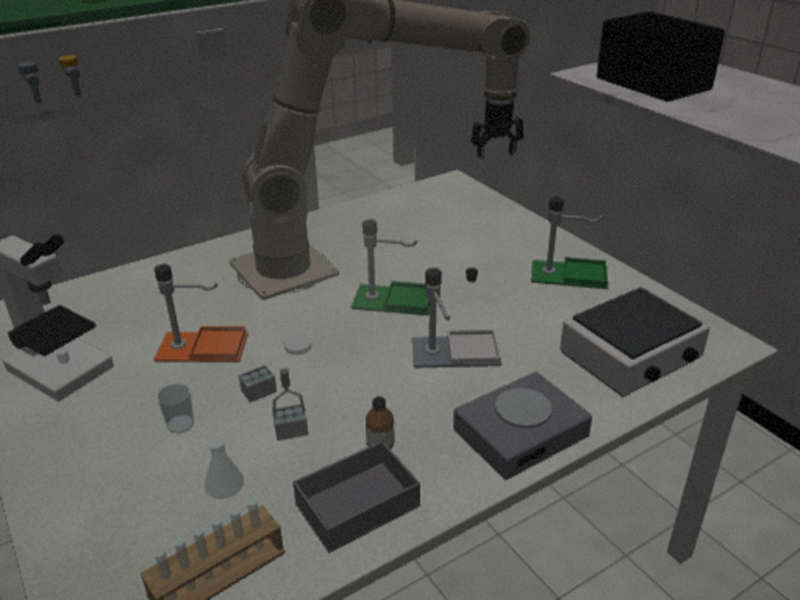

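View pics/top.png

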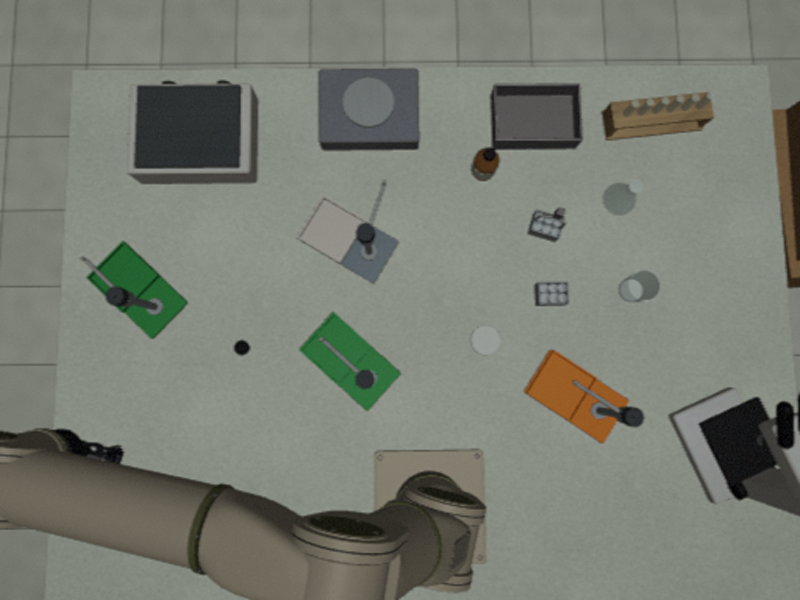

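The scene and top views show these candidates (px in the 800x600 top view):
- **Stands:** white tray and grey base at (366,240). The green ones at (120,295) and (350,370) and the orange one at (580,395) are look-alikes.
- **Baskets:** the one with the loop is at (547,224). The plain one is at (552,293).

I choose the white-tray stand and the looped basket, and check both in a close crop.

```bash
cat > h.py <<'E'
import numpy as np,pickle,cv2
def ray(d,u,v):
    E=d["extrinsics"];r=E[:3,:3]@np.linalg.solve(d["K"],[u,v,1]);return E[:3,3],r
def onz(d,u,v,z):
    o,r=ray(d,u,v);return (o+r*(z-o[2])/r[2])[:3]
def proj(d,p):
    E=d["extrinsics"];c=E[:3,:3].T@(np.asarray(p)-E[:3,3]);q=d["K"]@c;return q[:2]/q[2]
def L(n):return pickle.load(open(n+".pkl","rb"))
def crop(d,u0,v0,w,h,s):return cv2.resize(d["image"][v0:v0+h,u0:u0+w,::-1],(w*s,h*s),interpolation=cv2.INTER_CUBIC)
E
python3 - <<'E'
from h import *
t=L("top");s=L("scene")
a=crop(t,185,110,80,75,5);b=crop(t,330,125,80,75,5)   # top row
c=crop(s,255,165,80,60,5);d=crop(s,150,225,80,60,5)
im=np.vstack([np.hstack([a,b]),np.hstack([c,d])])[:, :]
im=cv2.convertScaleAbs(im,alpha=1.4);im=im[:675];im=cv2.resize(im,(800,im.shape[0]))
cv2.imwrite("pics/crop1.png",cv2.resize(im,(711,600)));print(im.shape)
print(onz(t,547*.64,230*.64,0),onz(t,366*.64,232*.64,.224),onz(t,368*.64,250*.64,.01),onz(t,384*.64,182*.64,.185))
E
```

```text
(675, 800, 3)
[ 0.58681074 -0.27620882  0.        ] [0.53942139 0.11824156 0.224     ] [0.54427495 0.12189207 0.01      ] [0.64683115 0.08380791 0.185     ]
```

View pics/crop1.png

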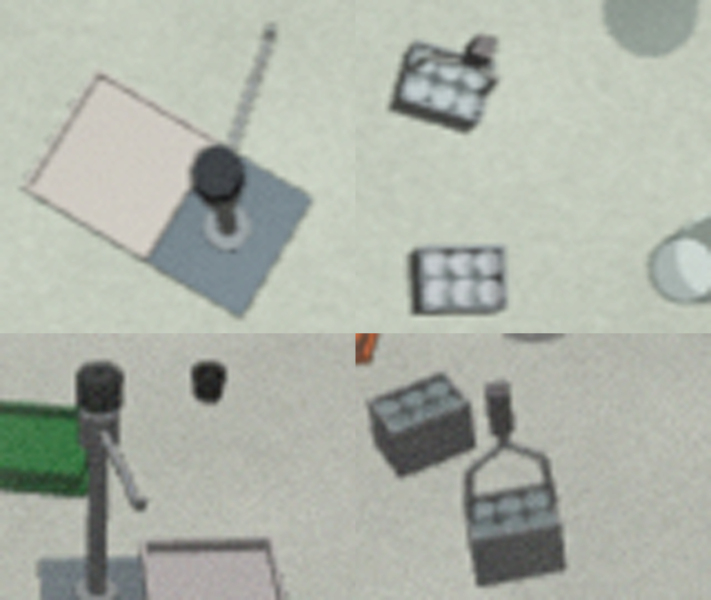

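The crop confirms both. The stand has a white tray, a black nut at crop (218,173) and its hook bar running to (270,32). The looped basket has its grip top at (483,48). I'll fit both poses from the two cameras.

```bash
cat >> h.py <<'E'
from scipy.optimize import least_squares
def fit(obs,x0):
    # obs: (cam,(u,v),(bx,by,bz))
    def w(p,b):
        c,s=np.cos(p[2]),np.sin(p[2]);return [p[0]+c*b[0]-s*b[1],p[1]+s*b[0]+c*b[1],b[2]]
    f=lambda p:np.concatenate([proj(c,w(p,b))-uv for c,uv,b in obs])
    r=least_squares(f,x0,loss="soft_l1");return r.x,r.fun.reshape(-1,2)
E
python3 - <<'E'
from h import *
t=L("top");s=L("scene");k=800/711/5
A=lambda x,y:(t,np.array([185+x*k,110+y*k]));B=lambda x,y:(t,np.array([330+(x-355.5)*k,125+y*k]))
C=lambda x,y:(s,np.array([255+x*k,165+(y-333.3)*k]));D=lambda x,y:(s,np.array([150+(x-355.5)*k,225+(y-333.3)*k]))
st=[(*A(100,75),(.15,-.055,.026)),(*A(25,187),(.15,.055,.026)),(*A(217,170),(0,0,.224)),(*A(227,230),(0,0,.01)),
(*C(100,371),(0,0,.224)),(*C(95,592),(0,0,.01)),(*C(268,541),(.15,-.055,.026))]
# which rear tray corner is seen in scene: try
p,r=fit(st,[.54,.12,1.0]);print("stand",p.round(4),np.degrees(p[2]));print(r.round(1))
for z,pt in((.185,(270,32)),):
    q=onz(t,*A(*pt)[1],z)-[p[0],p[1],0];print("hooktip top",np.hypot(*q[:2]),np.degrees(np.arctan2(q[1],q[0])))
q=onz(s,*C(140,505)[1],.18)-[p[0],p[1],0];print("hooktip scene",np.hypot(*q[:2]),np.degrees(np.arctan2(q[1],q[0])))
# basket: y axis to image right(-y world) ; body corners
bs=[(*B(483,42),(0,0,.156)),(*D(498,384),(0,0,.156)),(*D(506,438),(0,0,.118)),
(*B(468,132),(-.024,-.032,0)),(*B(391,108),(-.024,.032,0)),
(*D(478,585),(.024,-.032,0)),(*D(565,570),(.024,.032,0))]
for y0 in(-.3,):
  p,r=fit(bs,[.587,-.276,y0]);print("basket",p.round(4),np.degrees(p[2]));print(r.round(1))
E
```

```text
stand [0.5389 0.119  1.0287] 58.937437783941604
[[-0.8 -1.7]
 [-0.7  0.3]
 [ 0.1  0.4]
 [ 0.3 -0.2]
 [-2.  -0.9]
 [-1.5 -0.3]
 [ 3.1 15.9]]
hooktip top 0.11133578587062865 -18.415986621256216
hooktip scene 0.1255711831467766 -18.11534597832471
basket [ 0.5956 -0.2668 -0.2592] -14.85300759217306
[[-0.1 -0.5]
 [-0.8  0.2]
 [-1.5 -2.3]
 [-0.5 -1.2]
 [-1.2 -0.2]
 [-0.3  0.3]
 [ 0.1 -0.8]]
```

```bash
python3 - <<'E'
from h import *
t=L("top");s=L("scene");k=800/711/5
A=lambda x,y:(t,np.array([185+x*k,110+y*k]))
C=lambda x,y:(s,np.array([255+x*k,165+(y-333.3)*k]))
st=[(*A(100,75),(.15,-.055,.026)),(*A(25,187),(.15,.055,.026)),(*A(312,200),(-.05,-.055,.01)),(*A(242,318),(-.05,.055,.01)),(*A(217,170),(0,0,.224)),(*A(227,230),(0,0,.01)),
(*C(100,371),(0,0,.224)),(*C(95,592),(0,0,.01)),(*C(268,541),(.15,.055,.026)),(*C(145,543),(.04,.055,.026))]
p,r=fit(st,[.54,.12,1.0]);print("stand",p.round(4),np.degrees(p[2]));print(r.round(1))
h=np.radians(-18.3)
print("r=.07 target tcp",p[0]+.07*np.cos(h),p[1]+.07*np.sin(h))
E
```

```text
stand [0.5411 0.1209 1.0081] 57.76036238840047
[[-0.6 -2.8]
 [-1.  -1.2]
 [ 1.4 -0. ]
 [ 0.3  0.5]
 [-0.5 -0.3]
 [-0.3 -0.9]
 [-1.2 -0.8]
 [-0.8 -0.2]
 [ 0.2 -1.7]
 [-1.8 -1.7]]
r=.07 target tcp 0.6075651766601631 0.09893798842083493
```

apply_moves([
  [0,0,1.5,0,0,-0.16,20],
  [1,-1,1.5,0,0,-0.32,20],
  [2,-2,1.5,0,0,-0.48,20],
  [2.8,-3,1.5,0,0,-0.64,20],
  [3.6,-4,1.5,0,0,-0.8,20],
  [4.4,-5,1.5,0,0,-0.96,20],
  [5.2,-6,1.5,0,0,-1.12,20],
  [6,-7,1.5,0,0,-1.28,20],
  [6.8,-8,1.5,0,0,-1.44,20],
  [7.6,-9,1.5,0,0,-1.6,20],
  [8.4,-10,1.5,0,0,-1.76,20],
  [9.2,-10.8,1.5,0,0,-1.92,20],
  [10,-11.5,1.5,0,0,-2.08,20],
  [10.6,-12,1.5,0,0,-2.24,20],
  [11.2,-12.65,1.5,0,0,-2.4,20],
  [11.2,-12.65,1.5,0,0,-2.56,20],
  [11.2,-12.65,1.5,0,0,-2.72,20],
  [11.2,-12.65,1.5,0,0,-2.88,20],
  [11.2,-12.65,1.5,0,0,-3.04,20],
  [11.2,-12.65,1.5,0,0,-3.2,20],
])

```text
time_s: 2.6
eef_pos: [0.6083, 0.0981, 0.3159]
tcp_rot: [3.1, -0.506, -0.001]
force: [0.3, -0.6, -0.3]
opening: 0.0203
finger_force: 0.0
```

```bash
python3 - <<'E'
from rig import ctrl,imaging
from h import *
d=imaging.snapshot("wrist");pickle.dump(d,open("w1.pkl","wb"))
im=cv2.convertScaleAbs(d["image"][:,:,::-1],alpha=1.3);
for p in([.6075,.099,.179],[.54,.12,.224],[.628,.091,.171],[.54+.095*.53,.12+.095*.848,.006]):
    q=proj(d,p);print(q);cv2.circle(im,tuple(int(v) for v in q),3,(0,0,255),1)
cv2.imwrite("pics/w1.png",im);print(ctrl.sense()["joints"].round(2))
E
```

```text
[260.17710729 190.65326538]
[261.98682816 287.53086734]
[261.35582064 165.15154546]
[200.7392016  190.63941408]
[-0.79  0.34  0.73  1.42 -0.23  1.46 -1.96]
```

View pics/w1.png

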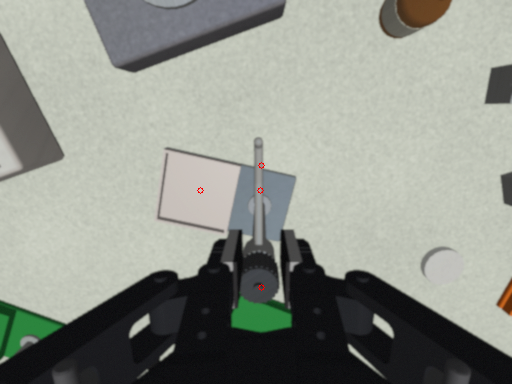

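```bash
python3 -c "
import numpy as np
o=np.array([.0685,-.0222])
print([[round(float(v),2) for v in ((np.array([[np.cos(a),-np.sin(a)],[np.sin(a),np.cos(a)]])@o-o)/.04)]+[round(a,2)] for a in np.arange(1,15)*.098])"
```

```text
[[0.05, 0.17, np.float64(0.1)], [0.08, 0.34, np.float64(0.2)], [0.09, 0.52, np.float64(0.29)], [0.08, 0.7, np.float64(0.39)], [0.06, 0.87, np.float64(0.49)], [0.02, 1.04, np.float64(0.59)], [-0.04, 1.21, np.float64(0.69)], [-0.11, 1.37, np.float64(0.78)], [-0.2, 1.52, np.float64(0.88)], [-0.3, 1.67, np.float64(0.98)], [-0.41, 1.8, np.float64(1.08)], [-0.54, 1.92, np.float64(1.18)], [-0.68, 2.03, np.float64(1.27)], [-0.83, 2.12, np.float64(1.37)]]
```

apply_moves([
  [0,0,-1,0,0,0,20],
  [0,0,-2,0,0,0,20],
  [0,0,-2.8,0,0,0,20],
  [0,0,-3.3,0,0,0,20],
  [0,0,-3.3,0,0,0,13],
  [0,0,-3.3,0,0,0,13],
  [0,0,-3.3,0,0,0,13],
])

```text
time_s: 3.52
eef_pos: [0.6092, 0.098, 0.1857]
tcp_rot: [-3.101, 0.497, -0.003]
force: [0.5, -0.5, -0.9]
opening: 0.0131
finger_force: 0.0
```

apply_moves([
  [0.05,0.17,-3.3e-09,0,0,0.1,13],
  [0.08,0.34,0,0,0,0.2,13],
  [0.09,0.52,0,0,0,0.29,13],
  [0.08,0.7,0,0,0,0.39,13],
  [0.06,0.87,0,0,0,0.49,13],
  [0.02,1.04,0,0,0,0.59,13],
  [-0.04,1.21,0,0,0,0.69,13],
  [-0.11,1.37,0,0,0,0.78,13],
  [-0.2,1.52,0,0,0,0.88,13],
  [-0.3,1.67,0,0,0,0.98,13],
  [-0.41,1.8,0,0,0,1.08,13],
  [-0.54,1.92,0,0,0,1.18,13],
  [-0.68,2.03,0,0,0,1.27,13],
  [-0.83,2.12,0,0,0,1.37,13],
  [-0.83,2.12,0,0,0,1.37,13],
  [-0.83,2.12,0,0,0,1.37,24],
  [-0.83,2.12,0,0,0,1.37,24],
  [-0.83,2.12,1.2,0,0,1.37,24],
  [-0.83,2.12,2.4,0,0,1.37,24],
  [-0.83,2.12,3.3,0,0,1.37,24],
])

```text
time_s: 6.02
eef_pos: [0.5755, 0.1827, 0.3185]
tcp_rot: [2.718, 1.575, 0.002]
force: [1.0, 0.4, 0.9]
opening: 0.0241
finger_force: 0.0
```

```bash
python3 - <<'E'
from rig import ctrl,imaging
from h import *
d=imaging.snapshot("wrist");pickle.dump(d,open("w2.pkl","wb"))
im=cv2.convertScaleAbs(d["image"][:,:,::-1],alpha=1.3);
c,s=np.cos(1.008),np.sin(1.008)
for r,z in((0,.224),(.092,.171),(.118,.185),(.095,.006)):
    q=proj(d,[.54+r*c,.12+r*s,z]);print(q);cv2.circle(im,tuple(int(v) for v in q),3,(0,0,255),1)
cv2.imwrite("pics/w2.png",im);S=ctrl.sense();print(S["joints"].round(2),S["eef_pos"],S["tcp_rot"])
E
```

```text
[261.04395708 286.04306817]
[265.27721291 165.83419403]
[266.97971967 138.90229224]
[263.61976108 142.66382558]
[-0.73  0.26  0.44  1.44 -0.11  1.46 -0.82] [0.5767074  0.18297462 0.32320772] [2.7174129  1.57533322 0.01108648]
```

View pics/w2.png

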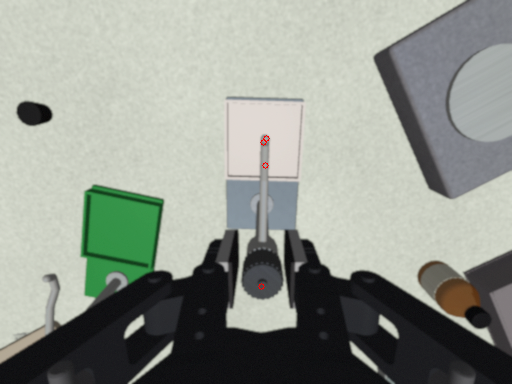

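The wrist view shows the hook bar (265,135–240) running centrally over the tray (227–302, 98–178), so the hook is set. The nut is at (262,281). Next I line up over it.

apply_moves([
  [-0.2,-0.4,0,0,0,0.18,60],
  [-0.4,-0.8,0,0,0,0.36,60],
  [-0.6,-1.2,0,0,0,0.54,60],
  [-0.87,-1.53,0,0,0,0.72,60],
  [-0.87,-1.53,0,0,0,0.9,60],
  [-0.87,-1.53,0,0,0,1.08,60],
  [-0.87,-1.53,0,0,0,1.26,60],
  [-0.87,-1.53,0,0,0,1.44,60],
  [-0.87,-1.53,0,0,0,1.62,60],
  [-0.87,-1.53,0,0,0,1.8,60],
  [-0.87,-1.53,0,0,0,1.98,60],
  [-0.87,-1.53,0,0,0,2.2,60],
  [-0.87,-1.53,-1,0,0,2.2,60],
  [-0.87,-1.53,-1.8,0,0,2.2,60],
  [-0.87,-1.53,-2.45,0,0,2.2,60],
  [-0.87,-1.53,-2.45,0,0,2.2,60],
  [-0.87,-1.53,-2.45,0,0,2.2,20],
  [-0.87,-1.53,-2.45,0,0,2.2,20],
  [-0.87,-1.53,-2.45,0,0,2.2,20],
  [-0.87,-1.53,-2.45,0,0,2.2,20],
])

```text
time_s: 8.57
eef_pos: [0.5411, 0.1227, 0.2201]
tcp_rot: [-0.174, 3.134, 0.003]
force: [-2.2, 2.8, 6.5]
opening: 0.0324
finger_force: 59.5
```

```bash
python3 - <<'E'
from rig import ctrl
S=ctrl.sense();print({k:np.round(v,3) if 0 else v for k,v in S.items()})
E
```

```text
{'time_s': 8.575, 'joints': array([-0.54281265,  0.19709373,  0.27115147,  1.71623314, -0.05708987,
        1.23304858,  1.42376113]), 'qd': array([ 2.54660551e-04,  2.77036329e-03,  8.86351600e-04, -2.52661753e-04,
        1.10604257e-04,  1.12894342e-03,  4.32678841e-05]), 'effort': array([  1.87948957, -46.25211239,   4.29211915, -35.44949055,
         1.12864349,  -0.46713953,   0.05486494]), 'eef_pos': array([0.54110672, 0.12270137, 0.22011559]), 'tcp_rot': array([-1.73885263e-01,  3.13439417e+00,  3.07355023e-03]), 'force': array([-2.18149084,  2.83485968,  6.48464428]), 'wrist_torque': array([ 0.6045617 ,  0.41705629, -0.04338843]), 'finger_force': 59.50636446475983, 'opening': 0.03243625886365124}
```

apply_moves([
  [0,0,0,0,0,-0.15,20],
  [0,0,0,0,0,-0.3,20],
  [0,0,0,0,0,-0.45,20],
  [0,0,0,0,0,-0.6,20],
  [0,0,0,0,0,-0.75,20],
  [0,0,0,0,0,-0.9,20],
  [0,0,0,0,0,-1.05,20],
  [0,0,0,0,0,-1.2,20],
  [0,0,0,0,0,-1.35,20],
  [0,0,0,0,0,-1.5,20],
])

```text
time_s: 9.82
eef_pos: [0.542, 0.1241, 0.2202]
tcp_rot: [2.014, 2.409, 0.009]
force: [5.0, 8.5, 2.2]
opening: 0.0324
finger_force: 59.2
```

```bash
python3 - <<'E'
from rig import ctrl
S=ctrl.sense();print(S["wrist_torque"],S["joints"],S["force"],S["opening"],S["tcp_rot"])
E
```

```text
[ 1.49437749 -0.83330859  0.19413129] [-0.6734931   0.20244314  0.41976799  1.72202586 -0.08931115  1.22991338
 -0.05357827] [5.01670051 8.51816177 2.18014345] 0.032372090938488876 [2.01386389 2.40925729 0.0091219 ]
```

apply_moves([
  [0.02,0.05,0,0,0,-0.15,20],
  [0.02,0.05,0,0,0,-0.3,20],
  [0.02,0.05,0,0,0,-0.45,20],
  [0.02,0.05,0,0,0,-0.6,20],
  [0.02,0.05,0,0,0,-0.75,20],
  [0.02,0.05,0,0,0,-0.9,20],
])

```text
time_s: 10.58
eef_pos: [0.5437, 0.1245, 0.2203]
tcp_rot: [2.862, 1.292, 0.01]
force: [7.4, 1.5, -0.1]
opening: 0.0322
finger_force: 61.4
```

```bash
python3 - <<'E'
from rig import ctrl
S=ctrl.sense();print(S["wrist_torque"],S["joints"],S["force"],S["opening"],S["tcp_rot"])
E
```

```text
[-0.19825442 -0.96762982  0.86333667] [-0.75796938  0.21163953  0.51775156  1.72260676 -0.11021108  1.22977111
 -0.93619009] [ 7.36733262  1.47349031 -0.1300618 ] 0.03221304139157765 [2.86197733 1.29211183 0.01001315]
```

apply_moves([
  [0,0,0,0,0,-0.12,20],
  [0,0,0,0,0,-0.24,20],
  [0,0,0,0,0,-0.36,20],
  [0,0,0,0,0,-0.48,20],
  [0,0,0,0,0,-0.6,20],
])

```text
time_s: 11.2
eef_pos: [0.5432, 0.1232, 0.2202]
tcp_rot: [3.117, 0.388, 0.008]
force: [2.7, -3.1, 2.2]
opening: 0.0322
finger_force: 62.0
```

```bash
python3 - <<'E'
from rig import ctrl
S=ctrl.sense();print(S["wrist_torque"],S["joints"],S["force"],S["opening"],S["tcp_rot"])
E
```

```text
[-4.86887070e-01 -6.85539850e-01  1.80018462e-04] [-0.81644501  0.217178    0.58839925  1.72609739 -0.12623438  1.23159966
 -1.52018053] [ 2.72087996 -3.10660411  2.21637813] 0.032168214698330574 [3.11715854 0.3884668  0.0077186 ]
```

apply_moves([
  [0,0,0,0,0,-0.15,20],
  [0,0,0,0,0,-0.3,20],
  [0,0,0,0,0,-0.4,20],
])

```text
time_s: 11.58
eef_pos: [0.5424, 0.123, 0.22]
tcp_rot: [-3.132, 0.239, -0.004]
force: [1.5, -3.2, 5.5]
opening: 0.0324
finger_force: 62.4
```

```bash
python3 - <<'E'
from rig import ctrl
S=ctrl.sense();print(S["wrist_torque"],S["joints"],S["effort"],S["force"],S["opening"],S["tcp_rot"])
E
```

```text
[-0.58838935 -0.40995716  1.24487103] [-0.85771922  0.22220363  0.63773088  1.72851728 -0.13877708  1.23391062
 -1.90908054] [ -0.35726616 -40.10831237   3.88632596 -34.42869186  -1.01940528
  -0.61071133   0.54057553] [ 1.52503292 -3.16296246  5.45000108] 0.03241218668130946 [-3.13233412  0.2388733  -0.00419894]
```

apply_moves([
  [0,0,0,0,0,-0.4,60],
  [0,0,0,0,0,-0.4,60],
  [0,0,0,0,0,-0.4,60],
  [0,0,1,0,0,-0.4,60],
])

```text
time_s: 12.08
eef_pos: [0.5401, 0.1235, 0.2569]
tcp_rot: [3.023, -0.844, -0.005]
force: [0.6, -0.2, 1.6]
opening: 0.06
finger_force: 0.0
```

apply_moves([
  [0,0,1.5,0,0,0,70],
  [0,-0.8,2.55,0,0,0.1,70],
  [0.3,-2,2.55,0,0,0.2,70],
  [0.6,-3.3,2.55,0,0,0.28,70],
  [0.9,-4.7,2.55,0,0,0.28,70],
  [1.1,-6.1,2.55,0,0,0.28,70],
  [1.3,-7.5,2.55,0,0,0.28,70],
  [1.35,-8.8,2.55,0,0,0.28,70],
  [1.35,-9.75,2.55,0,0,0.28,70],
  [1.35,-9.75,2.55,0,0,0.28,70],
  [1.35,-9.75,2.55,0,0,0.28,70],
])

```text
time_s: 13.45
eef_pos: [0.5956, -0.2659, 0.3604]
tcp_rot: [-3.114, 0.416, -0.0]
force: [0.8, 0.9, -0.1]
opening: 0.0698
finger_force: 0.0
```

```bash
python3 - <<'E'
from rig import ctrl,imaging
from h import *
t=imaging.snapshot("top");pickle.dump(t,open("t2.pkl","wb"))
d=imaging.snapshot("wrist");pickle.dump(d,open("w3.pkl","wb"))
im=cv2.convertScaleAbs(d["image"][:,:,::-1],alpha=1.3);
c,s=np.cos(-.2592),np.sin(-.2592)
for b in((0,0,.156),(.024,.032,.045),(.024,-.032,.045),(-.024,.032,.045),(-.024,-.032,.045)):
    q=proj(d,[.5956+c*b[0]-s*b[1],-.2668+s*b[0]+c*b[1],b[2]]);print(q);cv2.circle(im,tuple(int(v) for v in q),2,(0,0,255),1)
tt=cv2.convertScaleAbs(crop(t,185,110,80,96,4),alpha=1.4)
cv2.imwrite("pics/w3.png",cv2.resize(np.hstack([im,tt]),(800,369)));S=ctrl.sense();print(S["joints"].round(2),S["eef_pos"],S["tcp_rot"])
E
```

```text
[262.34087271 173.55320891]
[240.19151303 141.69583589]
[283.59215599 141.47588566]
[240.97142194 173.57040158]
[283.07016199 173.36011724]
[-0.22  0.46  0.86  1.24 -0.34  1.59 -1.26] [ 0.59587677 -0.26494202  0.36047492] [-3.11346643e+00  4.14688462e-01 -5.04156606e-04]
```

View pics/w3.png

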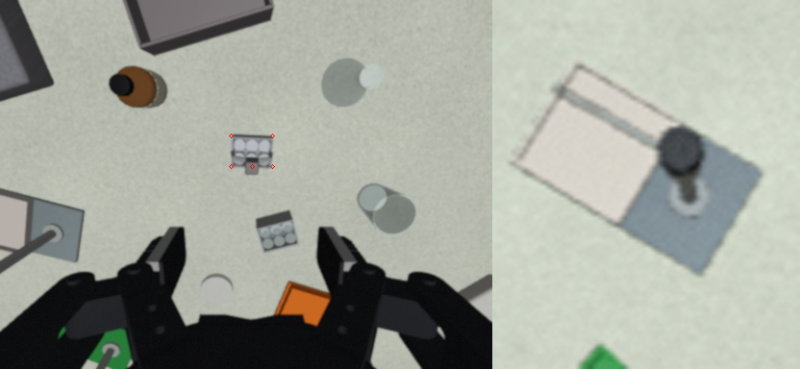

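apply_moves([
  [0,0,-1.3,0,0,0,60],
  [0,0,-2.6,0,0,0,50],
  [0,0,-3.9,0,0,0,50],
  [0,0,-4.8,0,0,0,50],
  [0,0,-5.35,0,0,0,50],
  [0,0,-5.35,0,0,0,50],
  [0,0,-5.35,0,0,0,5],
  [0,0,-5.35,0,0,0,5],
  [0,0,-5.35,0,0,0,5],
  [0,0,-5.35,0,0,0,5],
  [0,0,-5.35,0,0,0,5],
  [0,0,-5.2,0,0,0,5],
  [0,0,-4.6,0,0,0,5],
])

```text
time_s: 15.18
eef_pos: [0.5945, -0.2659, 0.1755]
tcp_rot: [-3.113, 0.42, 0.004]
force: [0.0, -0.3, -2.2]
opening: 0.0153
finger_force: 58.7
```

```bash
python3 - <<'E'
from h import *
t=L("t2")
q=onz(t,201.8,132.9,.183);a=q[:2]-[.5405,.1205];print(q,np.hypot(*a),np.degrees(np.arctan2(a[1],a[0])))
E
```

```text
[0.59742444 0.21801442 0.183     ] 0.11291348413758591 59.72557903422903
```

apply_moves([
  [0,0,0.5,0,0,0,5],
  [0,0,1.4,0,0,0,5],
  [0,0,2.4,0,0,0,5],
  [0,0,3.4,0,0,0,5],
  [0,0,4.4,0,0,0,5],
  [0,0.3,5.2,0,0,0.05,5],
  [0.05,0.8,5.5,0,0,0.12,5],
  [0.1,1.6,5.5,0,0,0.2,5],
  [0.15,2.5,5.5,0,0,0.3,5],
  [0.2,3.5,5.5,0,0,0.4,5],
  [0.27,4.5,5.5,0,0,0.5,5],
  [0.34,5.5,5.5,0,0,0.6,5],
  [0.4,6.5,5.5,0,0,0.7,5],
  [0.47,7.5,5.5,0,0,0.8,5],
  [0.54,8.5,5.5,0,0,0.9,5],
  [0.6,9.5,5.5,0,0,1.0,5],
  [0.67,10.5,5.5,0,0,1.1,5],
  [0.74,11.5,5.5,0,0,1.2,5],
  [0.79,12.5,5.5,0,0,1.27,5],
  [0.82,13.27,5.5,0,0,1.29,5],
])

```text
time_s: 17.68
eef_pos: [0.6278, 0.2679, 0.3956]
tcp_rot: [-2.735, -1.544, 0.001]
force: [0.9, 0.6, -2.6]
opening: 0.0153
finger_force: 58.7
```

apply_moves([
  [0,0,0,0,0,0,5],
  [0,0,-0.5,0,0,0,5],
  [0,0,-1.3,0,0,0,5],
  [0,0,-2.2,0,0,0,5],
  [0,0,-3,0,0,0,5],
  [0,0,-3.6,0,0,0,5],
  [0,0,-3.85,0,0,0,5],
  [0,0,-3.85,0,0,0,5],
  [0,0,-3.85,0,0,0,5],
])

```text
time_s: 18.8
eef_pos: [0.6287, 0.2645, 0.2437]
tcp_rot: [2.74, 1.536, 0.003]
force: [0.1, -0.7, -2.1]
opening: 0.0155
finger_force: 58.7
```

```bash
python3 - <<'E'
from rig import ctrl,imaging
from h import *
s=imaging.snapshot("scene");pickle.dump(s,open("s3.pkl","wb"))
t=imaging.snapshot("top");pickle.dump(t,open("t3.pkl","wb"))
a=crop(s,240,120,100,125,4);b=crop(t,160,90,100,125,4)
cv2.imwrite("pics/c3.png",cv2.convertScaleAbs(np.hstack([a,b]),alpha=1.4));S=ctrl.sense();print(S["joints"].round(2),S["eef_pos"],S["tcp_rot"],S["time_s"])
E
```

```text
[-0.78  0.49  0.46  1.33 -0.22  1.37 -0.87] [0.62858684 0.26454488 0.24354915] [2.74025685 1.53615944 0.00276818] 18.9
```

View pics/c3.png

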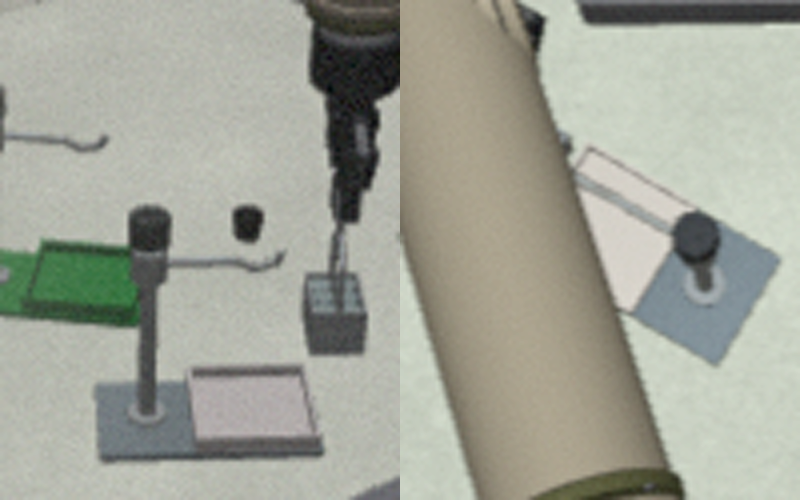

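apply_moves([
  [-0.07,-0.12,0,0,0,0,5],
  [-0.2,-0.32,0,0,0,0,5],
  [-0.36,-0.58,0,0,0,0,5],
  [-0.52,-0.85,0,0,0,0,5],
  [-0.68,-1.12,0,0,0,0,5],
  [-0.84,-1.38,0,0,0,0,5],
  [-0.94,-1.54,0,0,0,0,5],
  [-0.98,-1.6,0,0,0,0,5],
  [-0.98,-1.6,-0.2,0,0,0,5],
  [-0.98,-1.6,-0.4,0,0,0,5],
])

```text
time_s: 20.15
eef_pos: [0.5889, 0.2009, 0.2255]
tcp_rot: [2.74, 1.537, -0.0]
force: [-0.8, -0.3, -2.1]
opening: 0.0147
finger_force: 58.8
```

```bash
python3 - <<'E'
from rig import ctrl,imaging
from h import *
s=imaging.snapshot("scene");pickle.dump(s,open("s4.pkl","wb"))
cv2.imwrite("pics/c4.png",cv2.convertScaleAbs(crop(s,255,150,80,70,8),alpha=1.4));S=ctrl.sense();print(S["eef_pos"],S["force"],S["wrist_torque"])
E
```

```text
[0.58835626 0.20069077 0.22415111] [-0.54068726 -0.84562549 -3.83822549] [-0.03405182  0.10673685 -0.00506577]
```

View pics/c4.png

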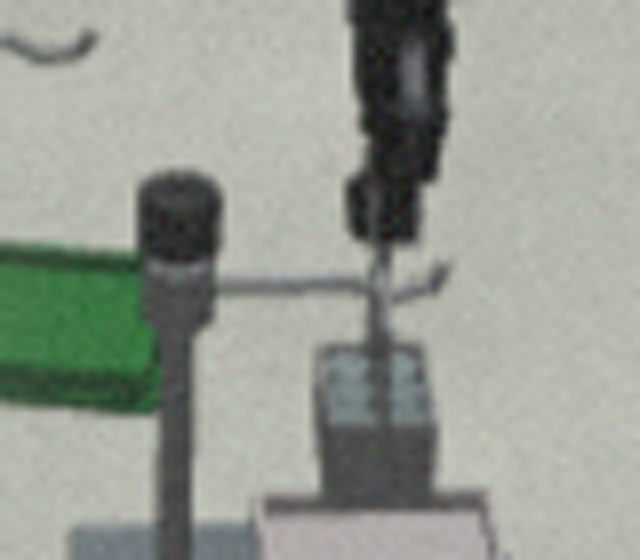

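apply_moves([
  [0,0,-0.08,0,0,0,5],
  [0,0,-0.16,0,0,0,5],
  [0,0,-0.23,0,0,0,5],
  [0,0,-0.27,0,0,0,5],
  [0,0,-0.27,0,0,0,5],
])

```text
time_s: 20.82
eef_pos: [0.5901, 0.2003, 0.2185]
tcp_rot: [2.74, 1.535, 0.006]
force: [-5.2, -1.9, 15.3]
opening: 0.0155
finger_force: 61.5
```

apply_moves([
  [0,0,0.1,0,0,0,5],
  [-0.04,-0.06,0.1,0,0,0,5],
  [-0.04,-0.06,0.05,0,0,0,5],
  [-0.04,-0.06,0.02,0,0,0,5],
  [-0.04,-0.06,0.02,0,0,0,5],
])

```text
time_s: 21.45
eef_pos: [0.5887, 0.1987, 0.2194]
tcp_rot: [-2.74, -1.536, -0.008]
force: [-1.9, -0.0, 17.3]
opening: 0.015
finger_force: 61.7
```

apply_moves([
  [0,0,0.05,0,0,0,5],
  [0,0,0.05,0,0,0,5],
  [0,0,0.05,0,0,0,18],
  [0,0,0.05,0,0,0,22],
  [0,0,0.05,0,0,0,45],
  [0,0,0.05,0,0,0,45],
  [0,0,0.05,0,0,0,45],
  [0,0,0.5,0,0,0,45],
  [0,0,1.5,0,0,0,45],
  [0,0,2.5,0,0,0,45],
  [0,0,3.5,0,0,0,45],
  [0,0,3.5,0,0,0,45],
])

```text
time_s: 22.95
eef_pos: [0.5885, 0.198, 0.3612]
tcp_rot: [2.74, 1.535, 0.011]
force: [-0.7, -0.7, 0.2]
opening: 0.045
finger_force: 0.0
```

```bash
python3 - <<'E'
from rig import ctrl,imaging
from h import *
s=imaging.snapshot("scene");w=imaging.snapshot("wrist")
a=crop(s,255,150,80,90,6);b=cv2.resize(w["image"][60:330,150:380,::-1],(320,376));b=np.vstack([b,np.zeros((540-376,320,3),np.uint8)])
cv2.imwrite("pics/c5.png",cv2.convertScaleAbs(np.hstack([a,b]),alpha=1.4));S=ctrl.sense();print(S["eef_pos"],S["force"])
E
```

```text
[0.58740582 0.19799329 0.35724358] [ 0.83292132  0.41122248 -0.87919427]
```

View pics/c5.png

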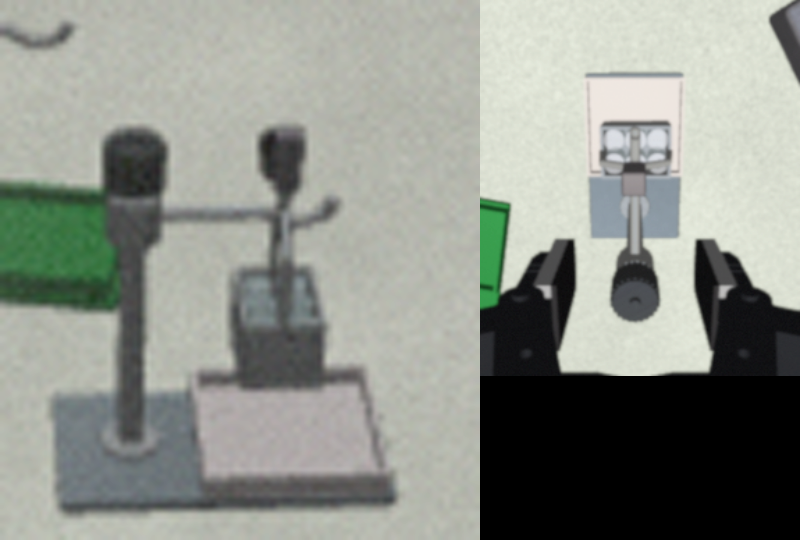

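The basket hangs upright on the hook over the tray, with the loop in the V and the fingers clear. I'll let it settle and check that it is still.

apply_moves([
  [0,0,0.5,0,0,0,45],
  [0,0,0.5,0,0,0,45],
  [0,0,0.5,0,0,0,45],
  [0,0,0.5,0,0,0,45],
  [0,0,0.5,0,0,0,45],
  [0,0,0.5,0,0,0,45],
  [0,0,0.5,0,0,0,45],
  [0,0,0.5,0,0,0,45],
  [0,0,0.5,0,0,0,45],
  [0,0,0.5,0,0,0,45],
  [0,0,0.5,0,0,0,45],
  [0,0,0.5,0,0,0,45],
  [0,0,0.5,0,0,0,45],
  [0,0,0.5,0,0,0,45],
  [0,0,0.5,0,0,0,45],
  [0,0,0.5,0,0,0,45],
])

```text
time_s: 25.05
eef_pos: [0.5873, 0.1981, 0.3763]
tcp_rot: [2.74, 1.536, 0.0]
force: [0.2, -0.0, 0.1]
opening: 0.0447
finger_force: 0.0
```

```bash
python3 - <<'E'
from rig import ctrl,imaging
from h import *
f=[imaging.snapshot("scene")["image"][165:220,290:315].astype(float) for _ in range(8)]
print([round(np.abs(cv2.GaussianBlur(a-f[0],(5,5),0)).max(),1) for a in f],[round(cv2.phaseCorrelate(f[0].mean(2),a.mean(2))[0][0],2) for a in f])
E
```

```text
[np.float64(0.0), np.float64(2.6), np.float64(3.0), np.float64(3.5), np.float64(3.0), np.float64(2.9), np.float64(2.9), np.float64(3.2)] [0.5, 0.51, 0.5, 0.54, 0.39, 0.53, 0.45, 0.45]
```

It is still; only image noise is left, so I hand it in.

```bash
python3 -c "
from rig import ctrl
print(ctrl.finish_job())"
```

```text
the job is handed in; nothing more can be done
None
```

I handed the job in at about 25 s with no verdict returned: the hook points over the tray middle, the nut was turned until the fingers slipped at its stop, and the looped basket hangs still and released.

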